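# Find the stamped parts crate and send it to the dispatch line

## Robot

A 7-joint arm with a two-finger parallel gripper is mounted at the origin on the work surface. World frame = base frame: x ahead of the robot, y to its left, z up, the work surface at z = 0. Lengths are in m, angles in rad, forces in N, time in s.
With the tool pointing down it reaches from about 0.425 to 0.95 m from the base axis. Payload 4.7 kg.
Tool frame: the origin (TCP) lies midway between the tips of the shut fingers; the grasp point (between the pads) lies 19 mm behind it (manip.tcp_to_grasp is the distance from the TCP to the grasp point, in m); z points along the fingers, y is the direction in which the jaws open and shut (so a half turn about z gives the same grasp; the last joint's range is limited). The gripper opens to 85 mm and grips with 20 to 120 N. Pads are 22 mm wide; open, the fingers measure 114 mm over their backs; the gripper's body (76 mm by 85 mm) begins 54 mm behind the grasp point. The pads swing forward as they close: fully open they stand 13 mm farther back than shut.
Start: joints at [1.214, 0.469, -0.049, 1.532, 0.024, 1.141, -0.082], TCP at [0.217, -0.639, 0.231] pointing down, gripper open.
Joint ranges: [-2.59, 2.59], [-0.33, 1.99], [-1.39, 1.29], [0.1, 2.45], [-1.04, 4.18], [0.21, 1.99], [-2.66, 2.66]. Speed limits (rad/s): [2.57, 2.57, 3.14, 3.14, 3.14, 3.14, 3.14].

## Interface

Orientations are given as a unit quaternion [x, y, z, w].
In Python, from cell import sensors, read_camera, camera_model, job, finder, manip gives the robot as it stands.
- The arm moves only by the tool drive_tool, never from a script. Its arguments are lists of equal length, an entry for each row: "rotation": the turn, a rotation vector about the tool's x, y, z in units of 0.08 rad (1.0 is 0.08 rad), a list of three; "linear": the shift along the tool's x, y, z in units of 0.04 m (1.0 is 0.04 m), a list of three; "gripper": the opening, from 0 (shut) to 1 (fully open). A call has 1 to 20 rows; each row shifts and turns the commanded pose from where the row before left it, along the tool's axes as they then stand; what a row does not reach is not made up. A row lasts 1/12 s, in which the tool goes at most 41.7 mm and 7.16 degrees, less where a joint would pass 70% of its speed; a pose out of reach is approached as far as the arm can. A call with a number of a shift or a turn outside -1 to 1 is refused whole. A call with a gripper value outside its range is refused whole. The fingers move at their own pace and stop on an object; the grip force is fixed at half the most. Time passes only in rows, so rows that do not move let the fingers close. It gives the time, the measured TCP pose, the force and the opening at its end, in the units of the state.
- sensors.get_obs(): the state, without advancing time (a new reading comes with each control period).
- read_camera(name): name is "scene" or "top" or "wrist"; returns the picture (420x560x3 uint8, red, green, blue); there is no depth.
- camera_model(name): a dict with "K" (3x3 intrinsics, pixels), "k1" (the pictures are not rectified: a ray, as slopes to the right and down, at radius r is drawn at 1 + k1 r^2 times it, then the intrinsics apply), "T" (4x4, takes a point from camera to world coordinates). Camera axes: x right, y down, z forward; pixel columns grow to the right and rows downward; lengths in m; the calibration is good to about 2 mm. A picture is of the moment at which its call begins: read the wrist's pose just before it. camera_model takes no time and is no camera call; for the wrist camera it gives the pose at the moment of the call.
- job.close_job(): hands the job in, once; it reports no verdict.
Trained networks look in the newest picture that a camera, given by its name, has taken for a name from the list of things; names that differ only in an ending like _2 or _b are one class to them, and where a whole thing is asked for, a point or a joint stands for the part that bears it (a point fixed in the world has none). Each returns a list of dicts, best first, with "p" (0 to 1); they miss things now and then, are a little off and sometimes report something else, mostly with a low value. They report only what shows in the picture. A call takes as long as a camera call. They do not tell look-alikes from the thing itself.
- finder.find_in(camera, label): "centre" ([x, y, z] in m, in world coordinates, good to about 4 mm: the middle of the surface that is visible of it).
The state is a dict: "time": time; "joints": joint angles; "qd": joint speeds; "joint_torque": joint torques, N m; "tool_pos": TCP position; "tool_rot": TCP orientation; "contact_force": force on the tool from outside, world axes, zero at the start; "torque": the same for the moment, N m; "width": finger opening in m.
Only numpy, scipy, OpenCV 4.12 (cv2) and the standard library are available. Lean on these libraries where they do the work, as an engineer would, in place of code of your own. Each camera call takes 0.05 s, during which the arm holds its last target.

## Task

Push each of the two blue parts crates over towards the robot so that it lies on its side with its underside showing, pushing with the fingers and without lifting or carrying it. When both are over, push the one with the orange stamp underneath sideways, still lying, until the yellow line runs under its middle; leave the plain crate lying on its own side of the bench, away from the line, and leave the tins, jar and tools alone.

Things in the scene. Friction and masses are not known exactly. Their poses are not given: they have to be found in the camera images.
- crate_stamped: blue open-topped empty parts crate, 90 mm deep (its x), 140 wide (its y), 130 tall (its z), walls 5 mm, 0.25 to 0.5 kg; orange stamp with white dot, 76 by 124 mm, on its underside, hidden until tipped. Starts upright, one crate each side of the yellow line; which is left varies. Origin: centre of its underside; z out of its open top, x away from the robot at the start (yaw within 0.25 rad)
- crate_plain: blue open-topped empty parts crate, 90 mm deep (its x), 140 wide (its y), 130 tall (its z), walls 5 mm, 0.25 to 0.5 kg; its underside is plain blue; otherwise it looks the same as the other. Starts upright, one crate each side of the yellow line; which is left varies. Origin: centre of its underside; z out of its open top, x away from the robot at the start (yaw within 0.25 rad)
- dispatch_line: the dispatch line: a straight yellow tape stripe flat on the bench, 460 mm long (its x, running away from the robot), 30 mm wide (its y), too thin to feel. Origin: its centre
- crate_stamped_mid (a point): point at the middle of crate_stamped (half-way up, 65 mm above its origin along its z); axes as the crate's. Once tipped over, the crate lies 90 mm high, its z (open mouth) towards the robot, its underside facing away, and its 130 mm by 90 mm end walls to left and right
- crate_stamped_front (a point): point at the middle of the outside of the wall of crate_stamped that faces the robot at the start (45 mm from the crate's middle, on its -x side); it lies against the bench once the crate is over. A slow level push near the top of the opposite wall tips the crate about its bottom edge nearest the robot without much sliding; past some 40 degrees it falls over by itself
- crate_plain_mid (a point): point at the middle of crate_plain (half-way up, 65 mm above its origin along its z); axes as the crate's. Once tipped over, the crate lies 90 mm high, its z (open mouth) towards the robot, its underside facing away, and its 130 mm by 90 mm end walls to left and right
- crate_plain_front (a point): point at the middle of the outside of the wall of crate_plain that faces the robot at the start (45 mm from the crate's middle, on its -x side); it lies against the bench once the crate is over. A slow level push near the top of the opposite wall tips the crate about its bottom edge nearest the robot without much sliding; past some 40 degrees it falls over by itself
- tin_copper: round tin of copper rivets, yellow band, 84 mm across, 75 mm tall, standing at the far end of the yellow line. Origin: centre of its underside. Leave alone
- tin_steel: round tin of steel rivets, grey band, 84 mm across, 75 mm tall, on the left. Origin: centre of its underside. Leave alone
- jar: closed jar, 60 mm across, 90 mm tall, on the right. Origin: centre of its underside. Leave alone
- screwdriver: screwdriver lying at the far left, some 200 mm long, under 35 mm high. Leave alone
- wrench: steel wrench lying at the far right, some 200 mm long, under 20 mm high. Leave alone
- pliers: red-handled pliers lying at the near right, 160 mm long, 12 mm high. Leave alone
Things that resemble listed ones, but are neither listed nor needed, are in the scene too. What is shaped like the crate_stamped but turquoise is not meant.

How it is judged:
On the way, in this order (a step that is already met when the one before it is completed fails the run):
1. one crate has been tipped towards the robot and lies on its side (((angle between crate_stamped's own z axis and vertical above 1.45 rad and height (world z) of crate_stamped_front below 0.012 m) or (angle between crate_plain's own z axis and vertical above 1.45 rad and height (world z) of crate_plain_front below 0.012 m))), for 0.2 s.
2. both crates lie on their sides, undersides showing (angle between each of crate_stamped, crate_plain's own z axis and vertical above 1.45 rad and height (world z) of each of crate_stamped_front, crate_plain_front below 0.012 m), for 0.2 s.
3. the stamped crate, lying, has been pushed over the dispatch line (angle between crate_stamped's own z axis and vertical above 1.45 rad and height (world z) of crate_stamped_front below 0.012 m and y of crate_stamped_mid in the frame of dispatch_line between -0.025 and 0.025 m and x of crate_stamped_mid in the frame of dispatch_line between -0.15 and 0.15 m), for 0.2 s.
At the end, for the whole second after the job is handed in: Both crates lie at rest on the walls that faced the robot, within 7 degrees; the middle of the stamped one is within 25 mm of the centre line of the yellow stripe, sideways, and within 150 mm of the stripe's centre along it; the middle of the plain one is more than 110 mm to one side of the stripe (all of step 3 and angle between crate_plain's own z axis and vertical above 1.45 rad and height (world z) of crate_plain_front below 0.012 m and (y of crate_plain_mid in the frame of dispatch_line above 0.11 m or y of crate_plain_mid in the frame of dispatch_line below -0.11 m) and linear speed of each of crate_stamped, crate_plain below 0.02 m/s and angular speed of each of crate_stamped, crate_plain below 0.1 rad/s); the robot touches nothing.
It fails at once if a crate is lifted or carried clear of the bench (middle above 100 mm, or over 15 mm up while upright, or 30 mm up while lying) ((height (world z) of crate_stamped_mid above 0.1 m or (angle between crate_stamped's own z axis and vertical below 0.1 rad and height (world z) of crate_stamped_mid above 0.08 m) or (angle between crate_stamped's own z axis and vertical above 1.45 rad and height (world z) of crate_stamped_mid above 0.075 m)) or (height (world z) of crate_plain_mid above 0.1 m or (angle between crate_plain's own z axis and vertical below 0.1 rad and height (world z) of crate_plain_mid above 0.08 m) or (angle between crate_plain's own z axis and vertical above 1.45 rad and height (world z) of crate_plain_mid above 0.075 m))).
It fails at once if the plain crate is pushed to the dispatch line (middle within 80 mm of it) (y of crate_plain_mid in the frame of dispatch_line between -0.08 and 0.08 m).
It fails at once if a tin, the jar or a tool is moved more than 40 mm, or a tin or the jar is knocked over (distance of any of tin_copper, tin_steel, jar, screwdriver, wrench, pliers from where it was at the start of the episode above 0.04 m or angle between any of tin_copper, tin_steel, jar's own z axis and vertical above 0.5 rad).
It also fails if it takes over 64 s, if anything falls off the work surface, if the arm or the gripper's body presses on something with over 40 N, if the wrist force passes 120 N, or if a joint passes its speed limit or range.

## Working session

There is one attempt and no reset: what is moved stays moved. The work goes in short steps, Python scripts to look and compute and a tool call to move; the robot and the scene stay as the last step left them, time stands still between calls to the robot, and variables do not carry over. Pictures are saved under pics/ and viewed, and the job is handed in when it is done.

Besides the shell and the picture viewer there is one more tool, called in YAML: its name, and indented under it one key for each argument. drive_tool: Moves the arm, as the interface text tells. Its arguments: {"type":"object","properties":{"rotation":{"type":"array"},"linear":{"type":"array"},"gripper":{"type":"array"}},"required":["rotation","linear","gripper"]}

```bash
mkdir -p pics; ls; python3 - <<'E'
from cell import sensors, read_camera, camera_model, job, finder, manip
import cv2,numpy as np
o=sensors.get_obs()
for k in o: print(k,np.round(o[k],3))
for n in ("scene","top"):
    cv2.imwrite(f"pics/{n}0.png",read_camera(n)[:,:,::-1])
    m=camera_model(n); print(n,np.round(m["K"],1).tolist(),m["k1"],np.round(m["T"],3).tolist())
    for l in ("crate_stamped","crate_plain","dispatch_line","tin_copper","tin_steel","jar","screwdriver","wrench","pliers"):
        print(n,l,[(np.round(d["centre"],3).tolist(),round(d["p"],2)) for d in finder.find_in(n,l)])
E
```

```text
pics
time 0.0
joints [ 1.214  0.469 -0.049  1.534  0.024  1.141 -0.082]
qd [ 0.    -0.     0.001 -0.001  0.    -0.001  0.   ]
joint_torque [ 1.0000e-03 -5.1030e+01 -4.6000e-02 -2.3771e+01  1.1000e-02  7.0000e-03
 -0.0000e+00]
tool_pos [ 0.217 -0.638  0.23 ]
tool_rot [ 0.987  0.163 -0.    -0.001]
contact_force [ 0.101 -0.26  -0.105]
torque [-0.069  0.053  0.014]
width 0.086
scene [[448.1, 0.0, 283.5], [0.0, 448.1, 207.1], [0.0, 0.0, 1.0]] 0.00792449570105553 [[-0.627, 0.672, -0.395, 0.964], [0.779, 0.534, -0.328, 0.42], [-0.01, -0.514, -0.858, 1.114], [0.0, 0.0, 0.0, 1.0]]
scene crate_stamped [([0.286, 0.305, 0.079], 0.92), ([0.576, 0.157, 0.069], 0.58), ([0.518, -0.458, 0.068], 0.44)]
scene crate_plain [([0.533, -0.272, 0.075], 0.6)]
scene dispatch_line [([0.472, -0.051, 0.002], 0.83), ([0.521, -0.454, 0.066], 0.28)]
scene tin_copper [([0.7, -0.046, 0.068], 0.77)]
scene tin_steel [([0.414, 0.502, 0.065], 0.77), ([0.575, 0.154, 0.072], 0.41)]
scene jar [([0.521, -0.454, 0.064], 0.74)]
scene screwdriver [([0.608, 0.46, 0.021], 0.88)]
scene wrench [([0.639, -0.45, 0.006], 0.8)]
scene pliers [([0.339, -0.459, 0.011], 0.87)]
top [[491.0, 0.0, 281.6], [0.0, 491.0, 214.6], [0.0, 0.0, 1.0]] -0.18151053140025508 [[0.029, -0.995, 0.093, 0.368], [-1.0, -0.03, -0.006, 0.009], [0.009, -0.093, -0.996, 1.359], [0.0, 0.0, 0.0, 1.0]]
top crate_stamped [([0.598, 0.161, 0.033], 0.75), ([0.258, 0.32, 0.028], 0.74)]
top crate_plain [([0.54, -0.28, 0.04], 0.84)]
top dispatch_line [([0.456, -0.045, 0.001], 0.59)]
top tin_copper [([0.69, -0.064, 0.062], 0.61)]
top tin_steel [([0.395, 0.495, 0.065], 0.91)]
top jar [([0.505, -0.466, 0.089], 0.84)]
top screwdriver [([0.598, 0.462, 0.018], 0.72), ([0.594, 0.162, 0.034], 0.51)]
top wrench [([0.633, -0.449, 0.005], 0.64)]
top pliers [([0.333, -0.464, 0.012], 0.82)]
```

View pics/scene0.png

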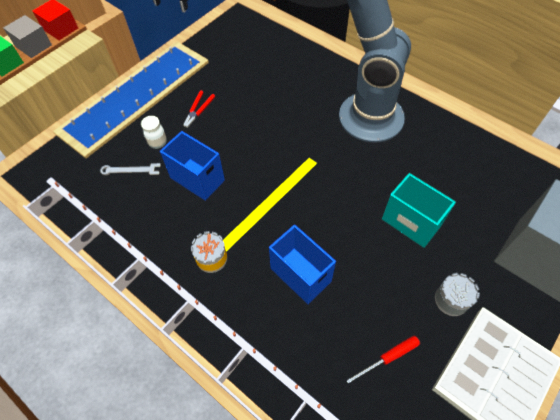

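View pics/top0.png

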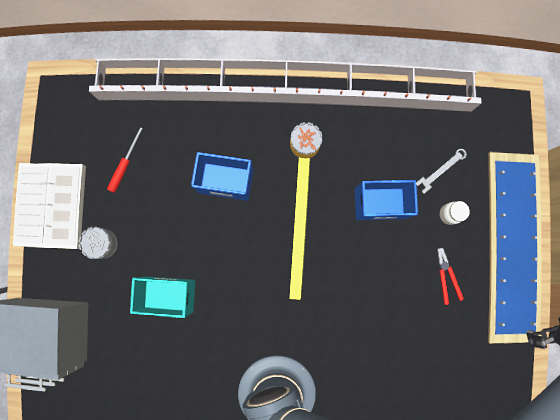

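The blue crates are at scene pixels (302,265) on the left and (193,165) on the right. The turquoise look-alike at (418,210) is not meant. Next I fit the crate poses from silhouettes, and the line from its yellow pixels.

```bash
cat > h.py <<'E'
import numpy as np,cv2
from scipy.optimize import minimize
from cell import camera_model
def proj(m,P):
    T=m["T"];p=(np.asarray(P)-T[:3,3])@T[:3,:3]
    s=p[:,:2]/p[:,2:3];r2=(s**2).sum(1,keepdims=True);s=s*(1+m["k1"]*r2)
    return np.c_[s[:,0]*m["K"][0,0]+m["K"][0,2],s[:,1]*m["K"][1,1]+m["K"][1,2]]
def back(m,uv,z):
    uv=np.atleast_2d(uv).astype(float);K=m["K"]
    d=np.c_[(uv[:,0]-K[0,2])/K[0,0],(uv[:,1]-K[1,2])/K[1,1]];s=d.copy()
    for _ in range(20): s=d/(1+m["k1"]*(s**2).sum(1,keepdims=True))
    r=np.c_[s,np.ones(len(s))]@m["T"][:3,:3].T;o=m["T"][:3,3]
    return o+r*((z-o[2])/r[:,2])[:,None]
def bluemask(im,lo=(105,120,40),hi=(128,255,255)):
    return cv2.inRange(cv2.cvtColor(im,cv2.COLOR_RGB2HSV),lo,hi)
def box(x,y,yaw,lying):
    # crate mid x,y ; lying: depth 130 tall 90
    dx,dz=(0.065,0.09) if lying else (0.045,0.13)
    c,s=np.cos(yaw),np.sin(yaw)
    return np.array([[x+c*a*dx-s*b*.07,y+s*a*dx+c*b*.07,h*dz] for a in(-1,1) for b in(-1,1) for h in(0,1)])
def fit(ims,x,y,lying=False,yaw=0,extra=None):
    S=4;data=[]
    for n,im in ims.items():
        m=camera_model(n);mk=bluemask(im)
        if extra: mk|=extra(im)
        uv=proj(m,box(x,y,yaw,lying));a=np.floor(uv.min(0)-14).astype(int);b=np.ceil(uv.max(0)+14).astype(int)
        a=np.maximum(a,0);mk=mk[a[1]:b[1],a[0]:b[0]]
        k=cv2.morphologyEx(mk,cv2.MORPH_CLOSE,np.ones((9,9)))
        nn,l,st,_=cv2.connectedComponentsWithStats(k); j=1+np.argmax(st[1:,4]); k=(l==j).astype(np.uint8)*255
        cs,_=cv2.findContours(k,0,2);k=cv2.drawContours(k*0,cs,-1,255,-1)
        data.append((m,a,cv2.resize(k,None,fx=S,fy=S)>127))
    def cost(p,per=False):
        out=[]
        for m,a,k in data:
            uv=(proj(m,box(p[0],p[1],p[2],lying))-a+.5)*S-.5
            h=cv2.convexHull(np.round(uv).astype(np.int32));q=cv2.fillConvexPoly(np.zeros(k.shape,np.uint8),h,1)>0
            out.append((q^k).sum()/k.sum())
        return out if per else sum(out)
    best=None
    for y0 in (-.2,0,.2):
        r=minimize(cost,[x,y,yaw+y0],method="Nelder-Mead",options=dict(initial_simplex=[[x,y,yaw+y0],[x+.02,y,yaw+y0],[x,y+.02,yaw+y0],[x,y,yaw+y0+.15]],xatol=1e-4,fatol=1e-5))
        if best is None or r.fun<best.fun: best=r
    return np.round(best.x,4),np.round(cost(best.x,True),3)
E
python3 - <<'E'
from h import *
ims={n:cv2.imread(f"pics/{n}0.png")[:,:,::-1].copy() for n in("scene","top")}
for g in((.58,.15),(.535,-.275)):
    print(fit(ims,*g)); print([fit({n:ims[n]},*g) for n in ims])
for n in ims:
    mk=cv2.inRange(cv2.cvtColor(ims[n],cv2.COLOR_RGB2HSV),(25,180,150),(35,255,255))
    nn,l,st,_=cv2.connectedComponentsWithStats(mk);j=1+np.argmax(st[1:,4])
    v,u=np.where(l==j);P=back(camera_model(n),np.c_[u,v],0)[:,:2]
    r=cv2.minAreaRect((P*1000).astype(np.float32));print(n,r, P.min(0),P.max(0))
    f=cv2.fitLine(P.astype(np.float32),cv2.DIST_L2,0,.01,.01).ravel();print(f)
m=camera_model("top");print("rack front",back(m,[[90,95],[285,100],[480,105]],0.0))
print("jar",back(m,[[455,212]],.09),"wrench end",back(m,[[425,190],[460,155]],.01))
E
```

```text
(array([ 0.5857,  0.16  , -0.1208]), array([0.037, 0.02 ]))
[(array([ 0.5847,  0.1584, -0.1176]), array([0.034])), (array([ 0.5857,  0.1607, -0.1211]), array([0.019]))]
(array([ 0.5355, -0.2742,  0.057 ]), array([0.039, 0.02 ]))
[(array([ 0.5346, -0.274 ,  0.0714]), array([0.038])), (array([ 0.5355, -0.2744,  0.0483]), array([0.02]))]
scene ((459.6702880859375, -50.420230865478516), (33.93027114868164, 395.422119140625), 87.694580078125) [ 0.26175399 -0.07368905] [ 0.65770273 -0.0274818 ]
[ 0.99927396 -0.03809984  0.46637776 -0.05042297]Traceback (most recent call last):
  File "<stdin>", line 7, in <module>
    return _wrapfunc(a, 'argmax', axis=axis, out=out, **kwds)
    return bound(*args, **kwds)
ValueError: attempt to get argmax of an empty sequence
```

Both fits agree to about 2 mm. Right crate: mid (0.536,-0.274), yaw 0.057. Left crate: mid (0.586,0.160), yaw -0.121. The line passes through (0.466,-0.050) in direction (0.999,-0.038). I'll tip the right crate first, using open fingers across its far wall.

drive_tool:
  rotation:
    - [0, 0, 0.84]
    - [0, 0, 0.84]
    - [0, 0, 0.84]
    - [0, 0, 0.84]
    - [0, 0, 0]
    - [0, 0, 0]
    - [0, 0, 0]
    - [0, 0, 0]
    - [0, 0, 0]
    - [0, 0, 0]
    - [0, 0, 0]
    - [0, 0, 0]
    - [0, 0, 0]
    - [0, 0, 0]
    - [0, 0, 0]
    - [0, 0, 0]
    - [0, 0, 0]
    - [0, 0, 0]
    - [0, 0, 0]
    - [0, 0, 0]
  linear:
    - [0, 0, 0]
    - [0, 0, 0]
    - [0, 0, 0]
    - [0, 0, 0]
    - [0.66, -0.54, 0]
    - [0.66, -0.54, 0]
    - [0.66, -0.54, 0]
    - [0.66, -0.54, 0]
    - [0.66, -0.54, 0]
    - [0.66, -0.54, 0]
    - [0.66, -0.54, 0]
    - [0.66, -0.54, 0]
    - [0.66, -0.54, 0]
    - [0.66, -0.54, 0]
    - [0.66, -0.54, 0]
    - [0.66, -0.54, 0]
    - [0.66, -0.54, 0]
    - [0.66, -0.54, 0]
    - [0.66, -0.54, 0]
    - [0.66, -0.54, 0]
  gripper: [1, 1, 1, 1, 1, 1, 1, 1, 1, 1, 1, 1, 1, 1, 1, 1, 1, 1, 1, 1]

```text
time: 2.67
tool_pos: [0.6197, -0.2679, 0.2315]
tool_rot: [1.0, 0.029, 0.0, 0.0]
contact_force: [0.7, 0.2, -0.1]
width: 0.0855
```

drive_tool:
  rotation:
    - [0, 0, 0]
    - [0, 0, 0]
    - [0, 0, 0]
    - [0, 0, 0]
    - [0, 0, 0]
    - [0, 0, 0]
    - [0, 0, 0]
    - [0, 0, 0]
    - [0, 0, 0]
    - [0, 0, 0]
    - [0, 0, 0]
    - [0, 0, 0]
    - [0, 0, 0]
    - [0, 0, 0]
    - [0, 0, 0]
    - [0, 0, 0]
    - [0, 0, 0]
    - [0, 0, 0]
    - [0, 0, 0]
  linear:
    - [0, 0, 0.55]
    - [0, 0, 0.55]
    - [0, 0, 0.55]
    - [0, 0, 0.55]
    - [0, 0, 0.55]
    - [0, 0, 0.55]
    - [-0.2, 0, 0]
    - [-0.2, 0, 0]
    - [-0.2, 0, 0]
    - [-0.1, 0, 0]
    - [-0.1, 0, 0]
    - [-0.1, 0, 0]
    - [-0.1, 0, 0]
    - [-0.1, 0, 0]
    - [-0.1, 0, 0]
    - [-0.1, 0, 0]
    - [-0.1, 0, 0]
    - [-0.1, 0, 0]
    - [-0.1, 0, 0]
  gripper: [1, 1, 1, 1, 1, 1, 1, 1, 1, 1, 1, 1, 1, 1, 1, 1, 1, 1, 1]

```text
time: 4.25
tool_pos: [0.5543, -0.273, 0.0993]
tool_rot: [1.0, 0.029, -0.0, 0.0]
contact_force: [1.8, 0.0, 3.0]
width: 0.0857
```

```bash
python3 - <<'E'
from cell import *
import cv2
cv2.imwrite("pics/s1.png",read_camera("scene")[:,:,::-1])
E
```

```text
(no output)
```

View pics/s1.png

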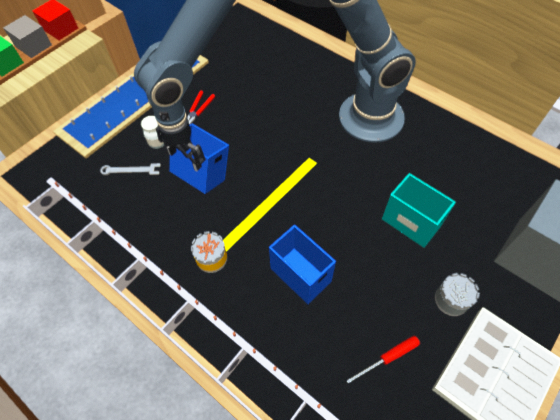

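The crate at (197,160) is tilting under the fingers, so I continue.

drive_tool:
  rotation:
    - [0, 0, 0]
    - [0, 0, 0]
    - [0, 0, 0]
    - [0, 0, 0]
    - [0, 0, 0]
    - [0, 0, 0]
    - [0, 0, 0]
    - [0, 0, 0]
    - [0, 0, 0]
    - [0, 0, 0]
    - [0, 0, 0]
    - [0, 0, 0]
    - [0, 0, 0]
    - [0, 0, 0]
    - [0, 0, 0]
    - [0, 0, 0]
  linear:
    - [-0.1, 0, 0]
    - [-0.1, 0, 0]
    - [-0.1, 0, 0]
    - [-0.1, 0, 0]
    - [-0.1, 0, 0]
    - [-0.1, 0, 0]
    - [-0.1, 0, 0]
    - [-0.1, 0, 0]
    - [-0.1, 0, 0]
    - [-0.1, 0, 0]
    - [-0.1, 0, 0]
    - [0, 0, 0]
    - [0, 0, 0]
    - [0, 0, 0]
    - [0, 0, 0]
    - [0, 0, 0]
  gripper: [1, 1, 1, 1, 1, 1, 1, 1, 1, 1, 1, 1, 1, 1, 1, 1]

```text
time: 5.63
tool_pos: [0.5111, -0.2754, 0.0993]
tool_rot: [1.0, 0.03, 0.0, 0.0]
contact_force: [-1.0, -0.5, -0.9]
width: 0.0852
```

```bash
python3 - <<'E'
from cell import *
import cv2
cv2.imwrite("pics/s2.png",read_camera("scene")[:,:,::-1])
E
```

```text
(no output)
```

View pics/s2.png

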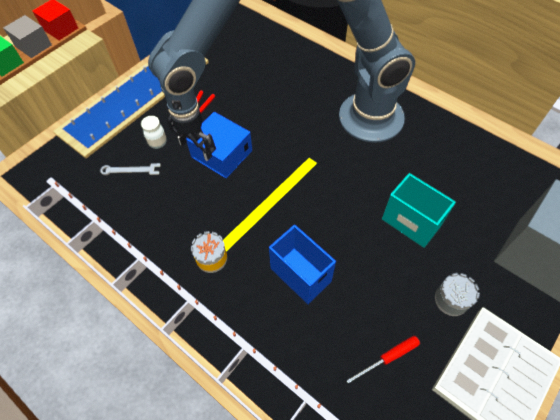

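The right crate is lying on its side at (220,145), and the underside looks plain. I go to the left crate.

drive_tool:
  rotation:
    - [0, 0, 0]
    - [0, 0, 0]
    - [0, 0, 0]
    - [0, 0, 0.75]
    - [0, 0, 0.75]
    - [0, 0, 0.75]
    - [0, 0, 0]
    - [0, 0, 0]
    - [0, 0, 0]
    - [0, 0, 0]
    - [0, 0, 0]
    - [0, 0, 0]
    - [0, 0, 0]
    - [0, 0, 0]
    - [0, 0, 0]
    - [0, 0, 0]
    - [0, 0, 0]
    - [0, 0, 0]
    - [0, 0, 0]
    - [0, 0, 0]
  linear:
    - [0, 0, -0.55]
    - [0, 0, -0.55]
    - [0, 0, -0.55]
    - [0, 0, -0.55]
    - [0, 0, -0.55]
    - [0, 0, -0.55]
    - [0.19, -0.79, 0]
    - [0.19, -0.79, 0]
    - [0.19, -0.79, 0]
    - [0.19, -0.79, 0]
    - [0.19, -0.79, 0]
    - [0.19, -0.79, 0]
    - [0.19, -0.79, 0]
    - [0.19, -0.79, 0]
    - [0.19, -0.79, 0]
    - [0.19, -0.79, 0]
    - [0.19, -0.79, 0]
    - [0.19, -0.79, 0]
    - [0.19, -0.79, 0]
    - [0.19, -0.79, 0]
  gripper: [1, 1, 1, 1, 1, 1, 1, 1, 1, 1, 1, 1, 1, 1, 1, 1, 1, 1, 1, 1]

```text
time: 7.35
tool_pos: [0.6702, 0.1524, 0.2312]
tool_rot: [0.998, -0.06, -0.0, 0.0]
contact_force: [0.1, -1.1, -0.4]
width: 0.0856
```

```bash
python3 - <<'E'
from cell import *
from h import *
ims={n:read_camera(n) for n in("scene","top")}
for n in ims: cv2.imwrite(f"pics/{n}3.png",ims[n][:,:,::-1])
print(fit(ims,.426,-.28,True,.057)); print(fit(ims,.586,.16))
E
```

```text
(array([ 0.4194, -0.281 ,  0.0585]), array([0.074, 0.027]))
(array([ 0.585 ,  0.1623, -0.0943]), array([0.242, 6.1  ]))
```

View pics/scene3.png

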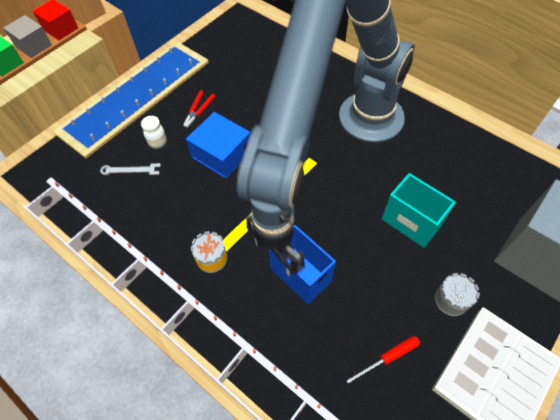

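The right crate's underside, at (205,158), is plain, so the left crate must be the stamped one. I tip it the same way.

drive_tool:
  rotation:
    - [0, 0, 0]
    - [0, 0, 0]
    - [0, 0, 0]
    - [0, 0, 0]
    - [0, 0, 0]
    - [0, 0, 0]
    - [0, 0, 0]
    - [0, 0, 0]
    - [0, 0, 0]
    - [0, 0, 0]
    - [0, 0, 0]
    - [0, 0, 0]
    - [0, 0, 0]
    - [0, 0, 0]
    - [0, 0, 0]
    - [0, 0, 0]
    - [0, 0, 0]
    - [0, 0, 0]
    - [0, 0, 0]
    - [0, 0, 0]
  linear:
    - [0, 0, 0.55]
    - [0, 0, 0.55]
    - [0, 0, 0.55]
    - [0, 0, 0.55]
    - [0, 0, 0.55]
    - [0, 0, 0.55]
    - [-0.2, 0, 0]
    - [-0.2, 0, 0]
    - [-0.2, 0, 0]
    - [-0.1, 0, 0]
    - [-0.1, 0, 0]
    - [-0.1, 0, 0]
    - [-0.1, 0, 0]
    - [-0.1, 0, 0]
    - [-0.1, 0, 0]
    - [-0.1, 0, 0]
    - [-0.1, 0, 0]
    - [-0.1, 0, 0]
    - [-0.1, 0, 0]
    - [-0.1, 0, 0]
  gripper: [1, 1, 1, 1, 1, 1, 1, 1, 1, 1, 1, 1, 1, 1, 1, 1, 1, 1, 1, 1]

```text
time: 9.12
tool_pos: [0.6018, 0.1591, 0.0992]
tool_rot: [0.998, -0.06, -0.0, 0.0]
contact_force: [0.6, 0.1, 2.0]
width: 0.0852
```

drive_tool:
  rotation:
    - [0, 0, 0]
    - [0, 0, 0]
    - [0, 0, 0]
    - [0, 0, 0]
    - [0, 0, 0]
    - [0, 0, 0]
    - [0, 0, 0]
    - [0, 0, 0]
    - [0, 0, 0]
    - [0, 0, 0]
    - [0, 0, 0]
    - [0, 0, 0]
    - [0, 0, 0]
    - [0, 0, 0]
    - [0, 0, 0]
  linear:
    - [-0.1, 0, 0]
    - [-0.1, 0, 0]
    - [-0.1, 0, 0]
    - [-0.1, 0, 0]
    - [-0.1, 0, 0]
    - [-0.1, 0, 0]
    - [-0.1, 0, 0]
    - [-0.1, 0, 0]
    - [-0.1, 0, 0]
    - [-0.1, 0, 0]
    - [0, 0, 0]
    - [0, 0, 0]
    - [0, 0, 0]
    - [0, 0, 0]
    - [0, 0, 0]
  gripper: [1, 1, 1, 1, 1, 1, 1, 1, 1, 1, 1, 1, 1, 1, 1]

```text
time: 10.37
tool_pos: [0.5629, 0.1638, 0.0993]
tool_rot: [0.998, -0.061, 0.0, -0.0]
contact_force: [0.2, -0.9, -0.2]
width: 0.0852
```

```bash
python3 - <<'E'
from cell import *
from h import *
ims={n:read_camera(n) for n in("scene","top")}
for n in ims: cv2.imwrite(f"pics/{n}4.png",ims[n][:,:,::-1])
E
```

```text
(no output)
```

View pics/scene4.png

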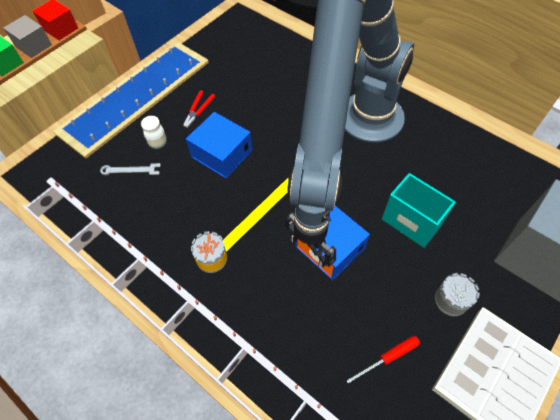

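View pics/top4.png

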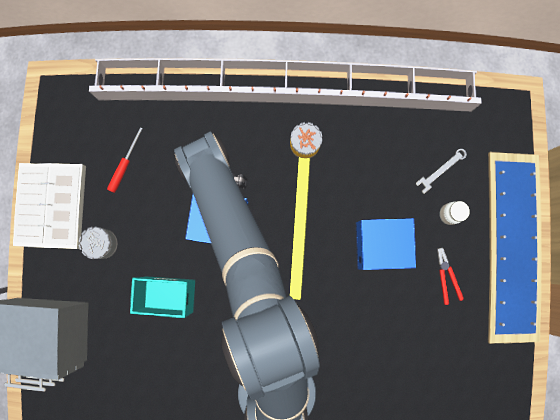

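The orange stamp shows at (312,252), so the left crate is stamped and both crates are over. I raise the arm, check the fit and plan the side push.

drive_tool:
  rotation:
    - [0, 0, 0]
    - [0, 0, 0]
    - [0, 0, 0]
    - [0, 0, 0]
    - [0, 0, 0]
    - [0, 0, 0]
    - [0, 0, 0]
    - [0, 0, 0]
    - [0, 0, 0]
    - [0, 0, 0]
  linear:
    - [0, 0, -0.5]
    - [0, 0, -0.5]
    - [0, 0, -0.5]
    - [0, 0, -0.5]
    - [0, -0.8, 0]
    - [0, -0.8, 0]
    - [0, -0.8, 0]
    - [0, -0.8, 0]
    - [0, -0.5, 0]
    - [0, 0, 0]
  gripper: [1, 1, 1, 1, 1, 1, 1, 1, 1, 1]

```text
time: 11.3
tool_pos: [0.5791, 0.3174, 0.1792]
tool_rot: [0.998, -0.057, -0.0, -0.002]
contact_force: [-0.5, 0.7, 0.1]
width: 0.0856
```

```bash
python3 - <<'E'
from cell import *
from h import *
ims={n:read_camera(n) for n in("scene","top")}
for n in ims: cv2.imwrite(f"pics/{n}5.png",ims[n][:,:,::-1])
ex=lambda im: cv2.inRange(cv2.cvtColor(im,cv2.COLOR_RGB2HSV),(3,120,100),(20,255,255))
for n in ims: print(n,fit({n:ims[n]},.472,.174,True,-.121,ex))
print(fit({"top":ims["top"]},.42,-.28,True,.057))
o=sensors.get_obs();print(np.round(o["joints"],3),np.round(o["tool_pos"],3))
E
```

```text
scene (array([ 0.4736,  0.1695, -0.1105]), array([0.16]))
top (array([ 0.431 , -0.0839,  1.1417]), array([1.]))
(array([ 0.4185, -0.2804,  0.0569]), array([0.024]))
[-0.354  0.505 -0.288  1.619  0.16   1.042 -2.379] [0.58  0.311 0.179]
```

View pics/scene5.png

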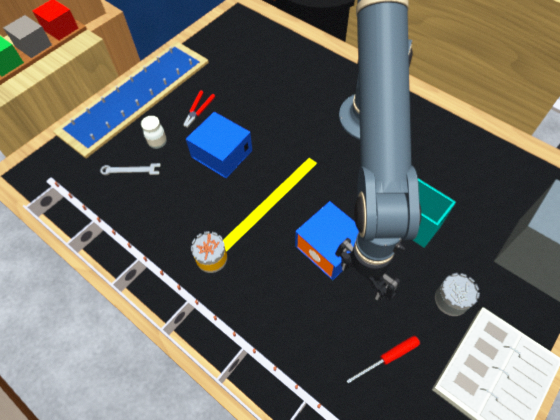

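The stamped crate is at about (0.473,0.171), yaw -0.115. Joint 7 is near its lower limit, so I rotate by -π/2 about tool z.

drive_tool:
  rotation:
    - [0, 0, -0.98]
    - [0, 0, -0.98]
    - [0, 0, -0.98]
    - [0, 0, -0.98]
    - [0, 0, -0.98]
    - [0, 0, -0.98]
    - [0, 0, -0.98]
    - [0, 0, -0.98]
    - [0, 0, -0.98]
    - [0, 0, -0.98]
    - [0, 0, -0.98]
    - [0, 0, -0.98]
    - [0, 0, -0.98]
    - [0, 0, -0.98]
    - [0, 0, -0.98]
    - [0, 0, -0.98]
    - [0, 0, -0.98]
    - [0, 0, -0.98]
    - [0, 0, -0.98]
    - [0, 0, -0.98]
  linear:
    - [0, 0, 0]
    - [0, 0, 0]
    - [0, 0, 0]
    - [0, 0, 0]
    - [0, 0, 0]
    - [0, 0, 0]
    - [0, 0, 0]
    - [0, 0, 0]
    - [0, 0, 0]
    - [0, 0, 0]
    - [0, 0, 0]
    - [0, 0, 0]
    - [0, 0, 0]
    - [0, 0, 0]
    - [0, 0, 0]
    - [0, 0, 0]
    - [0, 0, 0]
    - [0, 0, 0]
    - [0, 0, 0]
    - [0, 0, 0]
  gripper: [1, 1, 1, 1, 1, 1, 1, 1, 1, 1, 1, 1, 1, 1, 1, 1, 1, 1, 1, 1]

```text
time: 13.07
tool_pos: [0.5812, 0.3081, 0.1791]
tool_rot: [0.749, 0.662, -0.001, 0.001]
contact_force: [0.7, 1.0, -0.5]
width: 0.0852
```

```bash
python3 - <<'E'
from cell import *
import numpy as np
from scipy.spatial.transform import Rotation as R
o=sensors.get_obs();print(np.round(o["joints"],3),np.round(o["tool_pos"],4))
M=R.from_quat(o["tool_rot"]).as_matrix();print(M.round(3))
print(M.T@(np.array([.49,.305,.025])-o["tool_pos"])/.04)
E
```

```text
[-0.113  0.569 -0.645  1.605  0.375  1.095 -0.979] [0.5812 0.3081 0.1791]
[[ 0.123  0.992  0.   ]
 [ 0.992 -0.123 -0.002]
 [-0.002  0.001 -1.   ]]
[-0.3472286  -2.25502927  3.85184009]
```

drive_tool:
  rotation:
    - [0, 0, 0]
    - [0, 0, 0]
    - [0, 0, 0]
    - [0, 0, 0]
    - [0, 0, 0]
    - [0, 0, 0]
    - [0, 0, 0]
    - [0, 0, 0]
    - [0, 0, 0]
    - [0, 0, 0]
    - [0, 0, 0]
    - [0, 0, 0]
    - [0, 0, 0]
    - [0, 0, 0]
  linear:
    - [-0.07, -0.45, 0]
    - [-0.07, -0.45, 0]
    - [-0.07, -0.45, 0]
    - [-0.07, -0.45, 0]
    - [-0.07, -0.45, 0]
    - [0, 0, 0.46]
    - [0, 0, 0.46]
    - [0, 0, 0.46]
    - [0, 0, 0.46]
    - [0, 0, 0.46]
    - [0, 0, 0.46]
    - [0, 0, 0.46]
    - [0, 0, 0.46]
    - [0, 0, 0]
  gripper: [1, 1, 1, 1, 1, 1, 1, 1, 1, 1, 1, 1, 1, 1]

```text
time: 14.23
tool_pos: [0.4883, 0.3039, 0.0288]
tool_rot: [0.75, 0.661, -0.004, 0.0]
contact_force: [-1.1, -1.0, 0.1]
width: 0.0856
```

```bash
python3 - <<'E'
from cell import *
from h import *
cv2.imwrite("pics/scene6.png",read_camera("scene")[:,:,::-1])
print(sensors.get_obs()["tool_pos"])
E
```

```text
[0.48900023 0.30506487 0.03053884]
```

View pics/scene6.png

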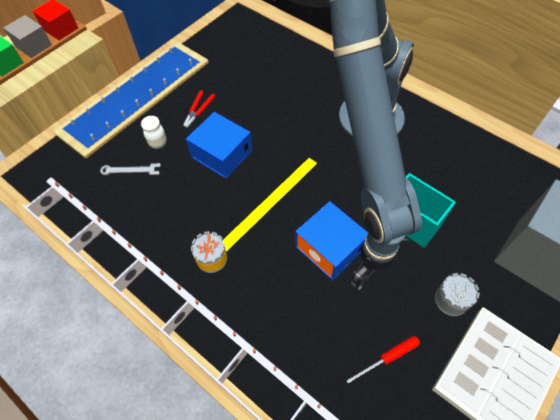

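drive_tool:
  rotation:
    - [0, 0, 0]
    - [0, 0, 0]
    - [0, 0, 0]
    - [0, 0, 0]
    - [0, 0, 0]
    - [0, 0, 0]
    - [0, 0, 0]
    - [0, 0, 0]
    - [0, 0, 0]
    - [0, 0, 0]
    - [0, 0, 0]
    - [0, 0, 0]
    - [0, 0, 0]
    - [0, 0, 0]
    - [0, 0, 0]
    - [0, 0, 0]
    - [0, 0, 0]
    - [0, 0, 0]
    - [0, 0, 0]
    - [0, 0, 0]
  linear:
    - [-0.3, 0, 0]
    - [-0.3, 0, 0]
    - [-0.3, 0, 0]
    - [-0.15, 0, 0]
    - [-0.15, 0, 0]
    - [-0.2, 0, 0]
    - [-0.25, 0, 0]
    - [-0.25, 0, 0]
    - [-0.25, 0, 0]
    - [-0.25, 0, 0]
    - [-0.25, 0, 0]
    - [-0.25, 0, 0]
    - [-0.25, 0, 0]
    - [-0.25, 0, 0]
    - [-0.25, 0, 0]
    - [-0.25, 0, 0]
    - [-0.25, 0, 0]
    - [-0.25, 0, 0]
    - [-0.25, 0, 0]
    - [-0.2, 0, 0]
  gripper: [1, 1, 1, 1, 1, 1, 1, 1, 1, 1, 1, 1, 1, 1, 1, 1, 1, 1, 1, 1]

```text
time: 15.95
tool_pos: [0.4652, 0.114, 0.032]
tool_rot: [0.75, 0.662, -0.0, 0.0]
contact_force: [-0.6, 1.2, -0.5]
width: 0.0852
```

```bash
python3 - <<'E'
from cell import *
from h import *
im=read_camera("scene");cv2.imwrite("pics/scene7.png",im[:,:,::-1])
o=sensors.get_obs();print(o["tool_pos"],o["contact_force"])
E
```

```text
[0.46490278 0.11210008 0.03175425] [ 0.2168885  -0.29786965 -0.01219077]
```

View pics/scene7.png

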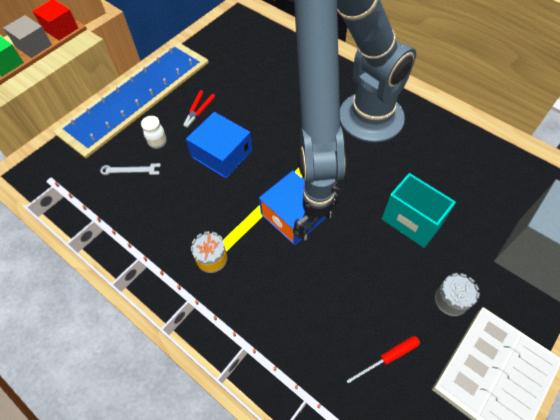

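The crate is moving squarely, with its stamp at (278,222). About 80 mm is left.

drive_tool:
  rotation:
    - [0, 0, 0]
    - [0, 0, 0]
    - [0, 0, 0]
    - [0, 0, 0]
    - [0, 0, 0]
    - [0, 0, 0]
    - [0, 0, 0]
    - [0, 0, 0]
    - [0, 0, 0]
    - [0, 0, 0]
    - [0, 0, 0]
    - [0, 0, 0]
    - [0, 0, 0]
    - [0, 0, 0]
    - [0, 0, 0]
    - [0, 0, 0]
    - [0, 0, 0]
    - [0, 0, 0]
    - [0, 0, 0]
  linear:
    - [-0.2, 0, 0]
    - [-0.2, 0, 0]
    - [-0.2, 0, 0]
    - [-0.2, 0, 0]
    - [-0.2, 0, 0]
    - [-0.2, 0, 0]
    - [-0.2, 0, 0]
    - [-0.2, 0, 0]
    - [-0.2, 0, 0]
    - [-0.1, 0, 0]
    - [-0.1, 0, 0]
    - [0, 0, 0]
    - [0.3, 0, 0]
    - [0.5, 0, 0]
    - [0.6, 0, 0]
    - [0.6, 0, 0]
    - [0.6, 0, 0]
    - [0.6, 0, 0]
    - [0, 0, 0]
  gripper: [1, 1, 1, 1, 1, 1, 1, 1, 1, 1, 1, 1, 1, 1, 1, 1, 1, 1, 1]

```text
time: 17.58
tool_pos: [0.472, 0.169, 0.0328]
tool_rot: [0.747, 0.665, 0.002, -0.001]
contact_force: [-0.2, 1.0, 1.1]
width: 0.0856
```

```bash
python3 - <<'E'
from cell import *
from h import *
ims={n:read_camera(n) for n in("scene","top")}
for n in ims: cv2.imwrite(f"pics/{n}8.png",ims[n][:,:,::-1])
ex=lambda im: cv2.inRange(cv2.cvtColor(im,cv2.COLOR_RGB2HSV),(3,120,100),(20,255,255))
for n in ims: print(n,fit({n:ims[n]},.447,-.05,True,-.121,ex))
E
```

```text
scene (array([ 0.4442, -0.049 , -0.1402]), array([0.263]))
top (array([0.2292, 0.0056, 1.1623]), array([1.]))
```

View pics/scene8.png

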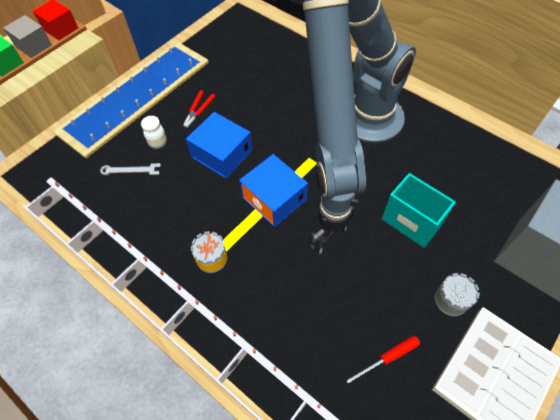

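View pics/top8.png

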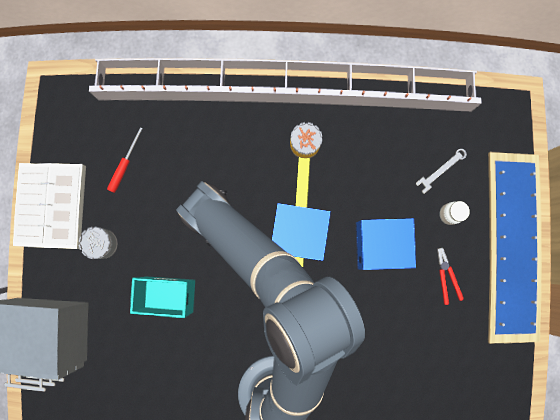

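The crate is lying across the line in both views. I raise the arm away and take a precise final check.

drive_tool:
  rotation:
    - [0, 0, 0]
    - [0, 0, 0]
    - [0, 0, 0]
    - [0, 0, 0]
    - [0, 0, 0]
    - [0, 0, 0]
    - [0, 0, 0]
    - [0, 0, 0]
    - [0, 0, 0]
    - [0, 0, 0]
    - [0, 0, 0]
    - [0, 0, 0]
    - [0, 0, 0]
  linear:
    - [0, 0, -0.55]
    - [0, 0, -0.55]
    - [0, 0, -0.55]
    - [0, 0, -0.55]
    - [0, 0, -0.55]
    - [0.6, 0, -0.1]
    - [0.6, 0, 0]
    - [0.6, 0, 0]
    - [0.6, 0, 0]
    - [0.6, 0, 0]
    - [0, 0, 0]
    - [0, 0, 0]
    - [0, 0, 0]
  gripper: [1, 1, 1, 1, 1, 1, 1, 1, 1, 1, 1, 1, 1]

```text
time: 18.77
tool_pos: [0.4862, 0.2801, 0.1455]
tool_rot: [0.75, 0.661, -0.001, 0.001]
contact_force: [0.0, -0.1, 0.4]
width: 0.0854
```

```bash
python3 - <<'E'
from cell import *
import h
from h import *
ims={n:read_camera(n) for n in("scene","top")}
for n in ims: cv2.imwrite(f"pics/{n}9.png",ims[n][:,:,::-1])
def bm(im,*a):
    H=cv2.cvtColor(im,cv2.COLOR_RGB2HSV)
    return cv2.inRange(H,(98,120,60),(128,255,255))|cv2.inRange(H,(3,120,100),(18,255,255))
h.bluemask=bm
for n in ims:
    print(n,"S",fit({n:ims[n]},.447,-.05,True,-.121)); print(n,"P",fit({n:ims[n]},.419,-.281,True,.057))
m=camera_model("top")
im=ims["top"];mk=cv2.inRange(cv2.cvtColor(im,cv2.COLOR_RGB2HSV),(20,150,120),(35,255,255))
nn,l,st,_=cv2.connectedComponentsWithStats(mk)
for j in range(1,nn):
    if st[j,4]>60:
        v,u=np.where(l==j);P=back(m,np.c_[u,v],0);print("yellow",st[j,4],P.mean(0).round(4),P.min(0).round(3),P.max(0).round(3))
for l,z in (("tin_copper",0),("tin_steel",0),("jar",0),("screwdriver",0),("wrench",0),("pliers",0)):
    print(l,[(np.round(d["centre"],3).tolist(),round(d["p"],2)) for d in finder.find_in("top",l)[:1]])
E
```

```text
scene S (array([ 0.4437, -0.0494, -0.1435]), array([0.264]))
scene P (array([ 0.4193, -0.2801,  0.0559]), array([0.276]))
top S (array([ 0.4444, -0.048 , -0.1236]), array([0.02]))
top P (array([ 0.419 , -0.2801,  0.0621]), array([0.02]))
yellow 70 [ 0.6733 -0.0505  0.    ] [ 0.662 -0.097  0.   ] [ 0.705 -0.017  0.   ]
tin_copper [([0.69, -0.062, 0.063], 0.95)]
tin_steel [([0.398, 0.497, 0.067], 0.95)]
jar [([0.503, -0.465, 0.093], 0.86)]
screwdriver [([0.606, 0.456, 0.017], 0.76)]
wrench [([0.633, -0.45, 0.005], 0.78)]
pliers [([0.331, -0.464, 0.012], 0.78)]
```

View pics/top9.png

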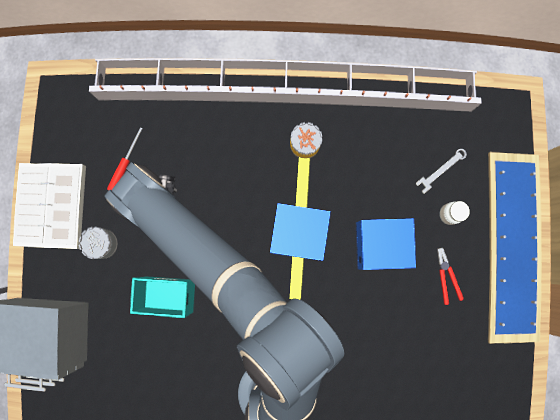

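Stamped crate at y ≈ -0.048 to -0.049, with the line there at -0.0496. The plain crate is 0.23 m off the line, the tins, jar and tools are where they started, and the gripper is clear.

```bash
python3 -c "
from cell import job
print(job.close_job())"
```

```text
the job is handed in; nothing more can be done
None
```

Both blue crates are lying on their sides towards the robot, and the stamped one is centred on the yellow line. I handed the job in at about 19 s of the 64 s allowed, and no verdict was reported.

I tipped the right crate, which turned out plain, then the left one, which had the orange stamp. I then pushed the stamped crate sideways about 0.22 m with the open fingers.

**Last checks:**
- **Stamped crate:** its middle is at about (0.444, -0.048), within 2 mm of the stripe's centre line and about 50 mm from its centre along it.
- **Plain crate:** its middle is at (0.419, -0.280), about 230 mm from the line.
- **Tins, jar and tools:** all are within about 10 mm of where they started, which is about the finder's error.
- **Arm:** the gripper was raised and clear, with force readings near zero.

**Checks that failed or disagreed:**
- With the first colour mask, the top-camera fit of the stamped crate failed three times, because of an arm in the way and a lighter blue. I fixed it by widening the mask.
- With that wider mask, the scene-camera outlines overlapped poorly (about 26% error). Its positions still agreed with the top camera to within 2 mm.
- The stripe's position rests on the scene camera alone. My fit of it from the top picture failed, so I only compared it with that picture by eye.

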